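# Set a lens light box's click timer by fingertip and start it

### The arm

A 6-joint arm with a two-finger parallel gripper is mounted at the origin on the work surface. World frame = base frame: x ahead of the robot, y to its left, z up, the work surface at z = 0. Lengths are in mm, angles in rad, forces in N, time in s.
With the tool pointing down it reaches from about 300 to 775 mm from the base axis. Payload 14.6 kg.
Tool frame: the origin (TCP) lies on the centre line of the jaws, within the pads' length; the fingertips stand 25 mm ahead of it and the grasp point (between the pads) lies 6 mm ahead of it (arm.nose_length is the distance from the TCP to the fingertips, in mm); z points along the fingers, y is the line along which they close (so a half turn about z gives the same grasp; the last joint's range is limited). The gripper opens to 85 mm and grips with 20 to 120 N. Pads are 22 mm wide; open, the fingers measure 114 mm over their backs; the gripper's body (76 mm by 85 mm) begins 54 mm behind the grasp point. The pads swing forward as they close: fully open they stand 13 mm farther back than shut.
Start: joints at [1.063, 0.3, 1.521, -0, 1.321, -0.067], TCP at [234.661, 497.417, 218.681] pointing down, gripper open.
Joint ranges: [-3.03, 3.03], [-0.79, 2.21], [0.23, 2.52], [-1.04, 4.18], [0, 3.07], [-2.55, 2.55]. Speed limits (rad/s): [2.22, 2.22, 2.57, 3.14, 3.14, 3.14].

### API

Orientations are given as a unit quaternion [x, y, z, w].
In Python, from rig import arm gives the robot as it stands.
- The arm moves only by the shell command python3 -m creep 'ROWS' [FORCE]. ROWS is JSON, a list of rows, each a list of 7 numbers: the turn, a rotation vector about the world's x, y, z in rad, then the shift along the world's x, y, z in cm, then the opening in per cent of the stroke, from 0 (shut) to 100 (fully open). In form: [[rx, ry, rz, tx, ty, tz, fingers], ...]. A call has exactly 10 rows; each row is the pose to reach, as a shift and turn from the pose commanded when the call began; what a row does not reach only later rows make up. A row lasts 1/12 s, in which the tool goes at most 41.7 mm and 7.16 degrees, less where a joint would pass 70% of its speed; a pose out of reach is approached as far as the arm can. A call with a gripper value outside its range is refused whole. The fingers move at their own pace and stop on an object; FORCE is the grip in N (left out, the last holds). Time passes only in rows, so rows that repeat a pose let the fingers close, or fill a call up. It gives the time, the measured TCP pose, the force, the opening and the grip force at its end, in the units of the state.
- arm.get_obs(): the state, without advancing time (a new reading comes with each control period).
- arm.grab_frame(name): name is "side" or "top" or "wrist"; returns (picture, depth): 480x640x3 uint8, red, green, blue; 480x640 float32, mm along the optical axis (not along the pixel's ray), 0 where there is no reading.
- arm.camera_info(name): a dict with "fx", "fy", "cx", "cy" (pixels), "R" (3x3) and "t" (3): a world point X has camera coordinates R X + t. Camera axes: x right, y down, z forward; pixel columns grow to the right and rows downward; lengths in mm; the calibration is good to about 2 mm. The wrist camera is an equidistant fisheye: a pixel r from the principal point sees the ray r / f radians off the axis. A picture is of the moment at which its call begins: read the wrist's pose just before it. camera_info takes no time and is no camera call; for the wrist camera it gives the pose at the moment of the call.
- arm.job_done(): hands the job in; it is judged then, once.
The state is a dict: "time_s": time; "joints": joint angles; "qd": joint speeds; "tau": joint torques, N m; "tcp_pos": TCP position; "eef_rot": TCP orientation; "contact_force": force on the tool from outside, world axes, zero at the start; "ft_torque": the same for the moment, N m; "grip_width": finger opening in mm; "finger_force": force on a finger pad.
Only numpy, scipy, OpenCV 4.12 (cv2) and the standard library are available. Lean on these libraries where they do the work, as an engineer would, in place of code of your own. Each camera call takes 0.05 s, during which the arm holds its last target. There are 200 camera calls.

### The job

Set the exposure on the lens light box: with your fingertip, push its black pointer knob round clockwise by exactly four clicks from where it stands, turning it lightly and without gripping it, and only then press the green start button right down and let it come back up. Leave the dish, cup, bottle and tray where they are.

Things in the scene. Friction and masses are not known exactly. Their poses are not given: they have to be found in the camera images.
- lightbox: stainless lens light box, fixed, 260 (x, depth) x 380 (y, width) x 100 mm high, front facing its own -x. Origin: centre of the underside, z up. On its flat deck, 100 mm up: left (+y) half a flush opal window 160 x 170 mm; right (-y) half a dark control panel with the timer dial (axis at x -35, y -105 mm) and 110 mm behind it the start button (x +75, y -105 mm)
- dial (a joint): timer dial, vertical axis, rad, growing clockwise seen from above. Nine click stops 30 degrees apart (0, 0.5236 ... 4.189); it starts at rest in one of the first four. Let go before half way (15 degrees) it springs back to its stop; past half way it snaps on to the next stop by itself in 0.1 to 0.3 s and the push drops to nothing. It takes up to 0.07 N m, about 3 N near the bar's end
- dial_center (a point): point on the dial's axis on top of its pointer bar, 132 mm above the bench. The bar is upright and straight through the axis, 68 mm long, 14 mm thick, flat-sided, and stands 24 mm proud of a round black skirt (72 mm diameter, top 8 mm above the deck). White ticks lie flush around the skirt, one per click, longer clockwise. Nothing else stands within 55 mm of the axis
- dial_pointer (a point): point on top of the pointer bar 30 mm from the axis, on the half with the white line, 132 mm above the bench; from dial_center to here is the way the pointer points. In the light box's frame it points 120 degrees anticlockwise from +x at dial value 0, and 30 degrees less for each click
- start (a joint): green round push button of the timer, 30 mm diameter, pressed straight down; value 0 up, 0.006 m fully down; a spring brings it back, about 5 N at the bottom; it counts as pressed beyond 0.0045
- start_top (a point): centre of the top of the start button
- dish: clear glass lens dish, 64 mm diameter, 16 mm high, loose on the opal window; origin under its centre
- cup: small white plastic lens cup, 36 mm diameter, 28 mm high, loose on the deck in front of the window; origin under its centre
- bottle: amber dropper bottle, 30 mm diameter, 70 mm high, loose on the deck in front of the window; origin under its centre
- tray: blue open plastic tray, 160 x 120 x 60 mm, loose on the bench to the left of the light box; origin under its centre

How it is judged (in metres and radians):
On the way, in this order (a step that is already met when the one before it is completed fails the run):
1. the dial rests four clicks clockwise of where it started (distance of dial_pointer from where it was at the start of the episode between 0.0494 and 0.0542 m and value of joint dial below 3.927 rad and velocity of joint dial between -0.1 and 0.1 rad/s), for 0.3 s.
2. the start button is pressed down (4.5 of its 6 mm) (distance of dial_pointer from where it was at the start of the episode between 0.0494 and 0.0542 m and value of joint dial below 3.927 rad and value of joint start above 0.0045 m), for 0.05 s.
At the end, for the whole second after the job is handed in: the dial rests four clicks (within 0.3 of a click) clockwise of its start, the start button has been pressed after that and is up again, and dish, cup, bottle and tray are within 12 mm of where they stood (distance of dial_pointer from where it was at the start of the episode between 0.0494 and 0.0542 m and value of joint dial below 3.927 rad and value of joint start below 0.0015 m and velocity of joint dial below 0.05 rad/s and distance of each of dish, cup, bottle, tray from where it was at the start of the episode below 0.012 m); the robot touches nothing.
It fails at once if the start button pressed before the dial stands four clicks on (value of joint start above 0.0045 m and distance of dial_pointer from where it was at the start of the episode below 0.0485 m).
It fails at once if the dial gripped or forced: more than 18 N between the fingers and the dial (contact force between the fingers and dial above 18 N).
It fails at once if a bystander pushed or carried more than 25 mm (distance of any of dish, cup, bottle, tray from where it was at the start of the episode above 0.025 m).
It fails at once if a bystander lifted (height (world z) of any of dish, cup, bottle above 0.112 m or height (world z) of tray above 0.012 m).
It also fails if it takes over 51 s, if anything falls off the work surface, if the arm or the gripper's body presses on something with over 40 N, if the wrist force passes 120 N, or if a joint passes its speed limit or range.

## Working session

There is one attempt and no reset: what is moved stays moved. The work goes in short steps, Python scripts to look and compute and a shell command to move; the robot and the scene stay as the last step left them, time stands still between calls to the robot, and variables do not carry over. Pictures are saved under pics/ and viewed, at most 10 in all, crops included, and the job is handed in when it is done.

```bash
mkdir -p pics; ls; python3 - <<'E'
from rig import arm
import cv2,numpy as np
for n in ("top","side"):
    p,d=arm.grab_frame(n); cv2.imwrite(f"pics/{n}0.png",p[:,:,::-1]); np.savez(f"{n}0.npz",p=p,d=d)
    c=arm.camera_info(n); print(n,c)
o=arm.get_obs(); print(o, arm.nose_length)
E
```

```text
pics
top {'fx': 448.2366713987137, 'fy': 448.2366713987137, 'cx': 320.3426733618218, 'cy': 241.72963010498015, 'R': array([[ 7.69503837e-04, -9.99450975e-01,  3.31233533e-02],
       [-9.86221052e-01, -6.23812027e-03, -1.65315222e-01],
       [ 1.65431087e-01, -3.25397376e-02, -9.85684392e-01]]), 't': array([100.36033718, 596.22363819, 768.09459579])}
side {'fx': 463.18119563834733, 'fy': 463.18119563834733, 'cx': 323.33843518483076, 'cy': 233.94566063168975, 'R': array([[ 0.93894527, -0.34389864, -0.01074748],
       [-0.24762655, -0.65374729, -0.71504935],
       [ 0.23887836,  0.67405357, -0.69899136]]), 't': array([-519.73635262,  286.27892424,  646.63576577])}
{'time_s': 0.1, 'joints': array([ 1.06339979e+00,  3.00434227e-01,  1.52150685e+00,  6.09585166e-06,
        1.32070327e+00, -6.66005074e-02]), 'qd': array([ 1.78293675e-04, -9.11618832e-04, -1.43290289e-03, -9.91359786e-04,
        6.95805997e-05,  9.73574102e-04]), 'tau': array([ 2.51780300e-03, -5.44382036e+01, -3.62370872e+01,  3.93777111e-05,
        2.99951447e-03,  3.28483361e-05]), 'tcp_pos': array([234.55799176, 497.2348776 , 218.17295138]), 'eef_rot': array([ 2.18618736e-01,  9.75810213e-01, -5.03501715e-04, -1.51685620e-04]), 'contact_force': array([ 0.22049862, -0.39489924,  0.30039787]), 'ft_torque': array([0.02953652, 0.01778555, 0.0005372 ]), 'finger_force': 0.0, 'grip_width': 85.71160412732685} 25.0
```

View pics/top0.png

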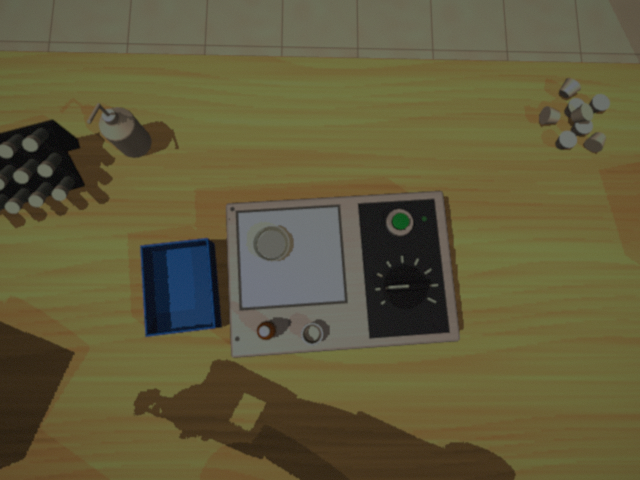

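View pics/side0.png

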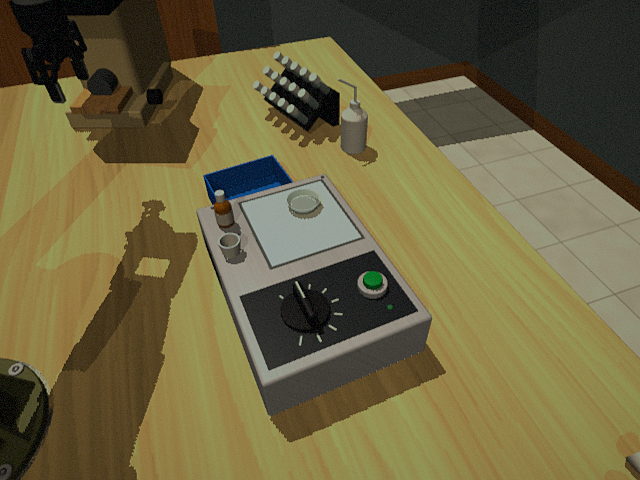

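The top view shows the dial at about (407,287), its white line pointing left to (388,287), and the green button at (400,222). The dish is at (271,243), the bottle at (266,330) and the cup at (313,332). The side view shows the dial at (305,305) and the button at (373,281).

```bash
cat > h.py <<'E'
import numpy as np, cv2
from rig import arm
def ray(n,uv):
    c=arm.camera_info(n); d=c["R"].T@np.array([(uv[0]-c["cx"])/c["fx"],(uv[1]-c["cy"])/c["fy"],1]); return -c["R"].T@c["t"],d
def onz(n,uv,z):
    o,d=ray(n,uv); return (o+d*(z-o[2])/d[2])
def cross(uv1,uv2):
    (a,d),(b,e)=ray("top",uv1),ray("side",uv2)
    s=np.linalg.lstsq(np.c_[d,-e],b-a,rcond=None)[0]; p,q=a+s[0]*d,b+s[1]*e; return (p+q)/2,np.linalg.norm(p-q)
def blob(m,c,r):
    k=np.zeros(m.shape,np.uint8); cv2.circle(k,c,r,1,-1); y,x=np.nonzero(m&(k>0)); return np.c_[x,y].astype(np.float32)
E
python3 - <<'E'
from h import *
I={n:np.load(n+"0.npz")["p"].astype(int) for n in("top","side")}
g={}
for n,c in(("top",(400,222)),("side",(373,281))):
    p=I[n]; m=(p[...,1]>1.5*p[...,0])&(p[...,1]>70)
    g[n]=blob(m,c,18).mean(0)
print(g,cross(g["top"],g["side"]))
p=I["top"]; m=p.min(2)>110
w=blob(m,(400,287),16); print(w.tolist())
W=np.array([onz("top",u,132)[:2] for u in w],np.float32); print("line mean",W.mean(0))
v=cv2.fitLine(W,cv2.DIST_L2,0,.01,.01).ravel(); print("line dir deg",np.degrees(np.arctan2(v[1],v[0])),W.min(0),W.max(0))
# panel quadrilateral on deck
m=((p.max(2)<75)).astype(np.uint8); m[:, :352]=0; m[:,455:]=0;m[:180]=0;m[345:]=0
m=cv2.morphologyEx(m,cv2.MORPH_OPEN,np.ones((3,3)))
cs=cv2.findContours(m,cv2.RETR_EXTERNAL,cv2.CHAIN_APPROX_NONE)[0]; c=max(cs,key=cv2.contourArea)
Q=np.array([onz("top",u,100)[:2] for u in c[:,0]],np.float32)
print("panel",cv2.minAreaRect(Q))
for n,u in(("cup",(313,332)),("bottle",(266,330))): print(n,onz("top",u,128))
E
```

```text
{'top': array([400.42, 220.55], dtype=float32), 'side': array([372.41177, 278.     ], dtype=float32)} (array([621.2686348 , -29.87573902, 120.39977783]), np.float64(1.252421849791618))
[]
line mean nan<stdin>:10: RuntimeWarning: Mean of empty slice.
  ret = ret.dtype.type(ret / rcount)
Traceback (most recent call last):
cv2.error: OpenCV(4.12.0) /io/opencv/modules/imgproc/src/linefit.cpp:618: error: (-215:Assertion failed) npoints2 >= 0 || npoints3 >= 0 in function 'fitLine'
```

```bash
python3 - <<'E'
from h import *
p=np.load("top0.npz")["p"].astype(int)
print(p[280:295,380:415].min(2)[:, ::2])
w=blob(p.min(2)>60,(398,287),12)
W=np.array([onz("top",u,132)[:2] for u in w],np.float32); print(len(w),"line mean",W.mean(0))
v=cv2.fitLine(W,cv2.DIST_L2,0,.01,.01).ravel(); print("line dir deg",np.degrees(np.arctan2(v[1],v[0])),W.min(0),W.max(0))
m=((p.max(2)<75)).astype(np.uint8); m[:, :352]=0; m[:,455:]=0;m[:180]=0;m[345:]=0
m=cv2.morphologyEx(m,cv2.MORPH_OPEN,np.ones((3,3)))
cs=cv2.findContours(m,cv2.RETR_EXTERNAL,cv2.CHAIN_APPROX_NONE)[0]; c=max(cs,key=cv2.contourArea)
Q=np.array([onz("top",u,100)[:2] for u in c[:,0]],np.float32)
print("panel",cv2.minAreaRect(Q))
for n,u in(("cup",(313,332)),("bottle",(266,330))): print(n,onz("top",u,128))
E
```

```text
[[25 27 17 15 24 21 14 19 16 15 17 14 15 14 17 15 16 17]
 [21 24 16 19 18 17 16 15 13 13 11 10 16 12 10 16 14 10]
 [25 24 21 15 17 14 14 14 12 12 11 16  8 13  8 11 13 13]
 [17 24 18 13 19 18 13 16  8 11 11 14 16 14 12  8 13 13]
 [26 24 19 16 10 13  9 16 22 28 29 37 41 46 35 11 12 22]
 [19 25 16 15 26 39 48 48 55 62 62 67 73 85 65 20 16 22]
 [18 24 17 23 48 78 89 87 85 86 86 87 88 92 69 18 18 15]
 [33 26 18 35 59 88 93 86 77 72 73 63 64 65 47 18 19 19]
 [53 25 20 38 44 64 63 55 48 46 42 38 31 33 27 17 18 19]
 [52 22 22 26 26 30 33 27 26 20 22 15 16 14 15 10 15 13]
 [38 21 20 18  9 13 18 17 13 13 13  9 12 14  9 10 10 15]
 [25 26 26 15 14 15 13 17 19 16  9 19 11 14 18 18 15 16]
 [25 23 17 21 17 17 15 12 10 19 17 15 20 12 20 19 14 15]
 [26 27 22 26 18 23 16 16 12 16 19 20 16 13 13 17 18 21]
 [30 26 20 23 17 19 20 21 13 18 14 12 17 20 18 18 13 17]]
52 line mean [509.748    -21.238482]
line dir deg -85.83965 [506.89313 -36.44774] [511.806     -5.512898]
panel ((545.7686157226562, -35.17192840576172), (230.01280212402344, 135.10452270507812), 4.024838447570801)
cup [437.27916311 116.63905206 128.        ]
bottle [440.40312965 190.94843903 128.        ]
```

```bash
python3 -m creep '[[0,0,-0.06,1.2,-2.6,1,0],[0,0,-0.12,2.5,-5.2,2,0],[0,0,-0.18,3.7,-7.8,2,0],[0,0,-0.24,5,-10.4,2,0],[0,0,-0.3,6.2,-13,2,0],[0,0,-0.36,7.5,-15.6,2,0],[0,0,-0.42,8.7,-18.2,2,0],[0,0,-0.48,10,-20.8,2,0],[0,0,-0.54,11.2,-23.4,2,0],[0,0,-0.6,12.5,-26,2,0]]' 20
python3 -m creep '[[0,0,-0.06,1.2,-2.6,0,0],[0,0,-0.12,2.5,-5.2,0,0],[0,0,-0.18,3.7,-7.8,0,0],[0,0,-0.24,5,-10.4,0,0],[0,0,-0.3,6.2,-13,0,0],[0,0,-0.36,7.5,-15.6,0,0],[0,0,-0.4,8.7,-18.2,0,0],[0,0,-0.44,10,-20.8,0,0],[0,0,-0.46,11.2,-23.4,-1,0],[0,0,-0.46,12,-25.3,-2,0]]'
```

```text
time_s: 0.93
tcp_pos: [359.8, 236.1, 238.5]
eef_rot: [0.498, 0.867, -0.0, -0.0]
contact_force: [0.7, 0.8, -0.2]
grip_width: -0.2
finger_force: 0.0
time_s: 1.77
tcp_pos: [480.4, -17.6, 218.5]
eef_rot: [0.683, 0.731, 0.0, 0.0]
contact_force: [0.9, 0.6, -0.2]
grip_width: 0.2
finger_force: 0.0
```

```bash
python3 - <<'E'
from h import *
o=arm.get_obs(); print(o["time_s"],o["tcp_pos"],o["eef_rot"],o["joints"],o["contact_force"])
P=[arm.grab_frame(n)[0] for n in("side","wrist","top")]
a=P[0][180:420,200:520]; b=P[2][170:410,280:600]
v=np.vstack([np.hstack([a,b]),cv2.resize(P[1],(640,480))[0:340]])
cv2.imwrite("pics/s1.png",v[:,:,::-1])
E
```

```text
1.7667 [480.39835244 -17.59771519 218.45861027] [6.82777590e-01 7.30626199e-01 1.33739876e-04 3.19005671e-04] [-1.12735618e-01  1.44822643e-01  1.71105168e+00 -1.72684204e-04
  1.28504665e+00 -1.80368071e-01] [ 0.89163324  0.5849843  -0.15301182]
```

View pics/s1.png

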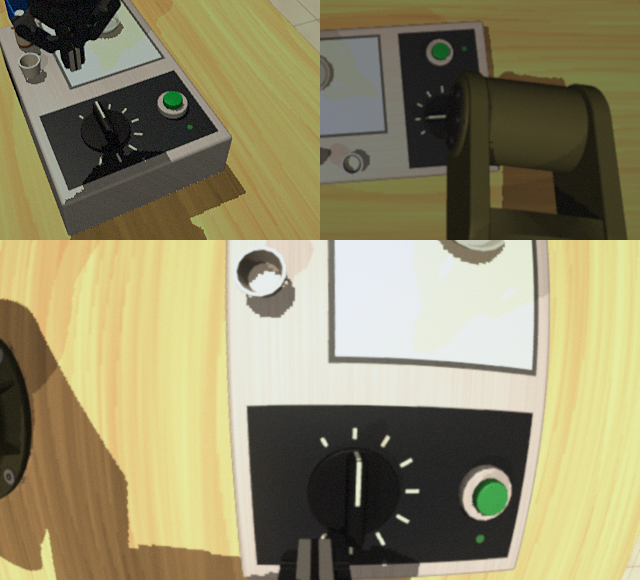

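The wrist view (lower half, rows offset by 240) shows the pointer line at column 357, wrist rows 215–265, pointing at the second tick. The closed fingertips are at about (312,305). The top view is partly blocked by the arm, so I'll track the pointer with the wrist camera.

```bash
cat >> h.py <<'E'
def wz(c,uv,z):
    d=np.array([uv[0]-c["cx"],uv[1]-c["cy"]]); r=np.hypot(*d); t=r/c["fx"]
    d=c["R"].T@np.r_[np.sin(t)*d/max(r,1e-9),np.cos(t)]; o=-c["R"].T@c["t"]; return (o+d*(z-o[2])/d[2])[:2]
def dial(C,save=None):
    c=arm.camera_info("wrist"); p=arm.grab_frame("wrist")[0]
    if save: cv2.imwrite(save,p[:,:,::-1])
    y,x=np.nonzero(p.min(2)>110)
    W=np.array([wz(c,u,132) for u in np.c_[x,y]]); W=W[np.hypot(*(W-C).T)<33]
    y,x=np.nonzero((p[...,1]>1.5*p[...,0])&(p[...,1]>70)); G=np.array([wz(c,u,120.4) for u in np.c_[x,y]])
    G=G[np.hypot(*(G-[621,-30]).T)<18]
    if len(W)<5: print("no line",len(W)); return
    v=cv2.fitLine(W.astype(np.float32),cv2.DIST_L2,0,.01,.01).ravel()[:2]; m=W.mean(0)
    if v@(m-C)<0: v=-v
    s=(W-m)@v
    print("n",len(W),"mean",m,"deg",np.degrees(np.arctan2(v[1],v[0])),"ends",m+v*s.min(),m+v*s.max(),"btn",G.mean(0) if len(G) else None)
E
python3 - <<'E'
from h import *
dial(np.array([511.2,-38]))
C=np.array([511.2,-38.]);T=np.array([480.4,-17.6])
for k in (-8,0,8,16,20,46,50,76,80,106,110):
    a=np.radians(94-k); u=np.array([np.cos(a),np.sin(a)]); n=np.array([-u[1],u[0]])
    print(k,"rz",round(-np.radians(k),2),"abs",(C+24*u+21.5*n).round(1),"shift cm",((C+24*u+21.5*n-T)/10).round(2))
E
```

```text
n 277 mean [515.67317371 -28.69648005] deg 120.20485 ends [534.85167944 -61.64204679] [503.2983981   -7.43861973] btn [619.68469427 -27.48955535]
-8 rz 0.14 abs [485.2 -19. ] shift cm [ 0.48 -0.14]
0 rz -0.0 abs [488.1 -15.6] shift cm [0.77 0.2 ]
8 rz -0.14 abs [491.4 -12.6] shift cm [1.1 0.5]
16 rz -0.28 abs [495.2 -10.1] shift cm [1.48 0.75]
20 rz -0.35 abs [497.1  -9. ] shift cm [1.67 0.86]
46 rz -0.8 abs [511.3  -5.8] shift cm [3.09 1.18]
50 rz -0.87 abs [513.5  -5.9] shift cm [3.31 1.17]
76 rz -1.33 abs [527.4 -10.1] shift cm [4.7  0.75]
80 rz -1.4 abs [529.3 -11.3] shift cm [4.89 0.63]
106 rz -1.85 abs [539.1 -22. ] shift cm [ 5.87 -0.44]
110 rz -1.92 abs [540.2 -23.9] shift cm [ 5.98 -0.63]
```

```bash
python3 - <<'E'
s=open("h.py").read()
s=s.replace("    y,x=np.nonzero(p.min(2)>110)\n    W=np.array([wz(c,u,132) for u in np.c_[x,y]]); W=W[np.hypot(*(W-C).T)<33]",
"""    n,L,S,M=cv2.connectedComponentsWithStats((p.min(2)>110).astype(np.uint8))
    k=min((i for i in range(1,n) if 30<S[i,4]<2500),key=lambda i:np.hypot(*(wz(c,M[i],132)-C)))
    y,x=np.nonzero(L==k); W=np.array([wz(c,u,132) for u in np.c_[x,y]])""")
open("h.py","w").write(s)
E
python3 -c "
from h import *
dial(np.array([511.2,-38]))"
python3 -m creep '[[0,0,0,0,0,-1,0],[0,0,0,0,0.1,-2,0],[0,0,0,0,0.1,-3,0],[0,0,0,0,0.2,-4,0],[0,0,0,0,0.2,-5,0],[0,0,0,0,0.2,-6,0],[0,0,0,0,0.2,-7,0],[0,0,0,0,0.2,-7.6,0],[0,0,0,0,0.2,-7.9,0],[0,0,0,0,0.2,-7.9,0]]'
python3 -c "
from h import *
dial(np.array([511.2,-38]),'pics/w2.png')"
```

```text
n 225 mean [509.29127506 -18.12815769] deg 94.44238 ends [510.6160766  -35.18056161] [507.96637437  -1.07447753] btn [619.70945105 -27.40758795]
time_s: 2.85
tcp_pos: [479.5, -13.6, 139.0]
eef_rot: [0.682, 0.731, -0.0, -0.0]
contact_force: [0.2, -0.5, 1.0]
grip_width: -0.2
finger_force: 0.0
n 359 mean [509.40690994 -18.13145457] deg 93.71199 ends [510.47136777 -34.53870041] [508.44273469  -3.2699353 ] btn [620.40442136 -27.78586876]
```

View pics/w2.png

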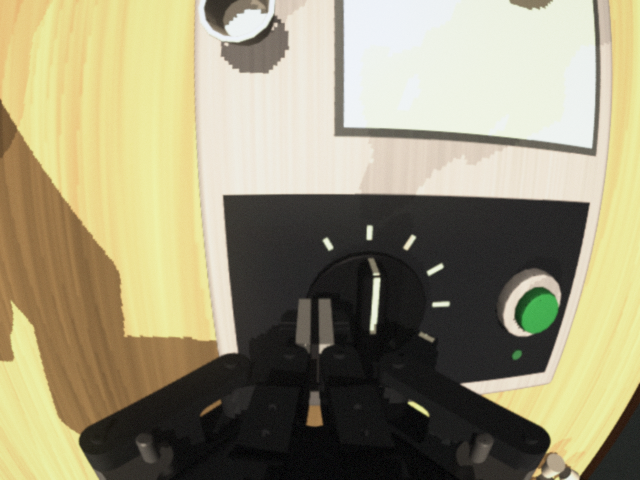

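The wrist view shows the closed fingertips at columns 297–335, row 310, left of the pointer bar (358–382, rows 258–340). The tips are clear of the bar.

```bash
cat > plan.py <<'E'
import numpy as np,sys
# args: Tx Ty k0(tool angle so far) ks...
C=np.array([511,-36.5]); T=np.array([float(sys.argv[1]),float(sys.argv[2])]); k0=float(sys.argv[3])
for k in map(float,sys.argv[4:]):
    a=np.radians(94-k); u=np.array([np.cos(a),np.sin(a)]); n=np.array([-u[1],u[0]])
    print(k,"rz",round(-np.radians(k-k0),2),"cm",((C+24*u+20*n-T)/10).round(2))
E
python3 plan.py 479.7 -13.6 0 -10 0 5 10 14 18 22
```

```text
-10.0 rz 0.17 cm [ 0.61 -0.45]
0.0 rz -0.0 cm [ 0.97 -0.04]
5.0 rz -0.09 cm [1.17 0.14]
10.0 rz -0.17 cm [1.39 0.31]
14.0 rz -0.24 cm [1.58 0.42]
18.0 rz -0.31 cm [1.77 0.52]
22.0 rz -0.38 cm [1.97 0.61]
```

```bash
python3 -m creep '[[0,0,0,0.4,0,0,0],[0,0,0,0.7,0,0,0],[0,0,0,0.97,-0.04,0,0],[0,0,-0.05,1.07,0.05,0,0],[0,0,-0.09,1.17,0.14,0,0],[0,0,-0.13,1.28,0.23,0,0],[0,0,-0.17,1.39,0.31,0,0],[0,0,-0.21,1.48,0.37,0,0],[0,0,-0.24,1.58,0.42,0,0],[0,0,-0.24,1.58,0.42,0,0]]'
python3 -c "
from h import *
dial(np.array([511,-36.5]))"
```

```text
time_s: 3.73
tcp_pos: [495.9, -9.4, 139.9]
eef_rot: [0.765, 0.644, 0.0, 0.0]
contact_force: [0.1, 0.5, 1.0]
grip_width: -0.1
finger_force: 0.0
n 52 mean [493.82019761 -43.01416403] deg -143.77284 ends [496.81529868 -40.8199001 ] [490.75527365 -45.25958143] btn [620.17856001 -27.63932702]
```

```bash
python3 -c "
from h import *
dial(np.array([511,-36.5]),'pics/w3.png')
o=arm.get_obs();print(o['contact_force'],o['ft_torque'])"
```

```text
n 53 mean [493.77663867 -43.02312911] deg -144.04228 ends [496.77548472 -40.84771979] [490.69560628 -45.25815766] btn [620.15957642 -27.61912088]
[ 1.15717531  0.39303585 -0.2135382 ] [-0.00590827 -0.0354944  -0.0200881 ]
```

View pics/w3.png

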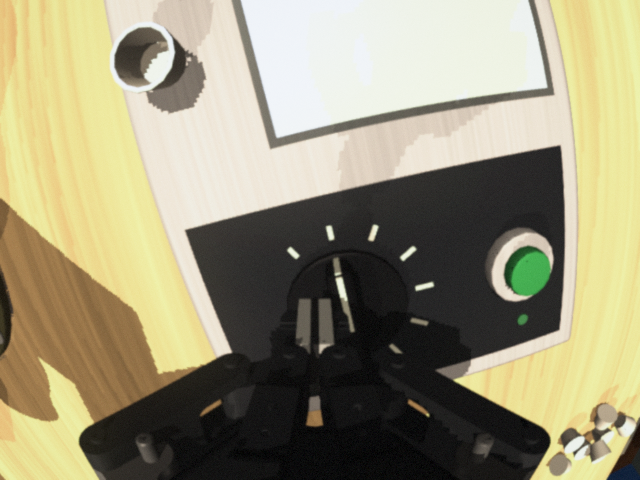

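The wrist view shows the line from (338,262) to (350,330), still aimed at the second tick (330,232). The fingertip edge at column 333 is just short of the bar. I'll fix the component choice and push further.

```bash
sed -i 's/k=min((i for i in range(1,n) if 30<S\[i,4\]<2500),key=.*/k=max((i for i in range(1,n) if S[i,4]<2500 and np.hypot(*(wz(c,M[i],132)-C))<27),key=lambda i:S[i,4])/; s/p.min(2)>110).ast/p.min(2)>100).ast/' h.py
python3 -c "
from h import *
dial(np.array([511,-36.5]))"
python3 plan.py 495.5 -9.4 14 18 22 26 30 34 38
```

```text
n 273 mean [508.93056314 -15.24289342] deg 95.20897 ends [510.74459926 -35.14129557] [507.84525814  -3.33803928] btn [620.15592033 -27.59434157]
18.0 rz -0.07 cm [0.19 0.1 ]
22.0 rz -0.14 cm [0.39 0.19]
26.0 rz -0.21 cm [0.59 0.26]
30.0 rz -0.28 cm [0.8  0.32]
34.0 rz -0.35 cm [1.02 0.37]
38.0 rz -0.42 cm [1.23 0.4 ]
```

```bash
python3 -m creep '[[0,0,-0.03,0.1,0.05,0,0],[0,0,-0.07,0.19,0.1,0,0],[0,0,-0.1,0.29,0.15,0,0],[0,0,-0.14,0.39,0.19,0,0],[0,0,-0.17,0.49,0.23,0,0],[0,0,-0.21,0.59,0.26,0,0],[0,0,-0.21,0.59,0.26,0,0],[0,0,-0.21,0.59,0.26,0,0],[0,0,-0.21,0.59,0.26,0,0],[0,0,-0.21,0.59,0.26,0,0]]'
python3 -c "
from h import *
dial(np.array([511,-36.5]))"
python3 plan.py 501.4 -6.8 26 28 30 32 34 36 38 40 42
```

```text
time_s: 4.72
tcp_pos: [501.3, -6.8, 139.7]
eef_rot: [0.828, 0.561, 0.0, 0.0]
contact_force: [-0.2, 0.2, -0.3]
grip_width: 0.1
finger_force: 0.0
n 174 mean [508.24698063 -10.7846943 ] deg 93.99852 ends [508.91734857 -20.37496238] [507.72758066  -3.35417041] btn [620.00681822 -27.40627041]
28.0 rz -0.03 cm [0.11 0.04]
30.0 rz -0.07 cm [0.21 0.06]
32.0 rz -0.1 cm [0.32 0.09]
34.0 rz -0.14 cm [0.43 0.11]
36.0 rz -0.17 cm [0.54 0.13]
38.0 rz -0.21 cm [0.64 0.14]
40.0 rz -0.24 cm [0.75 0.15]
42.0 rz -0.28 cm [0.86 0.15]
```

```bash
python3 - <<'E'
from h import *
s=arm.grab_frame("side")[0][200:400,220:440]; w=arm.grab_frame("wrist")[0][180:400,200:480]
cv2.imwrite("pics/w4.png",np.hstack([cv2.resize(s,(396,360),interpolation=2),cv2.resize(w,(404,360)) if 0 else cv2.resize(w,(400,360))])[:,:,::-1])
E
```

```text
(no output)
```

View pics/w4.png

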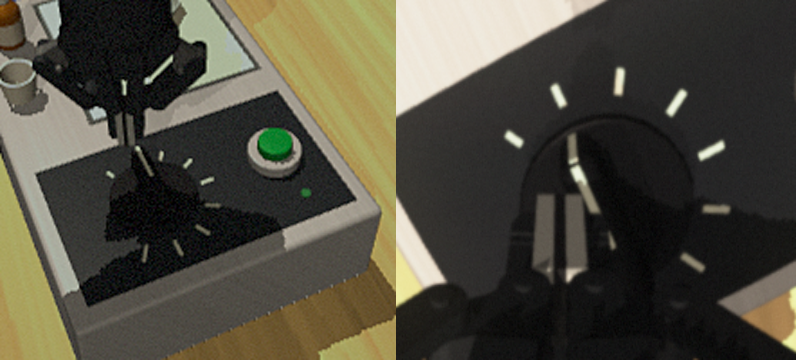

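The left half (side view) shows the fingertips at about (127,148) in the crop, right beside the bar's white end at (138,150). The right half (wrist view) shows the line from (572,160) to (615,245), still unturned. I'll check where the tip really is using side-camera depth.

```bash
python3 - <<'E'
from h import *
p,d=arm.grab_frame("side"); c=arm.camera_info("side")
def proj(X): q=c["R"]@X+c["t"]; return (q[0]/q[2]*c["fx"]+c["cx"],q[1]/q[2]*c["fy"]+c["cy"],q[2])
def back(u,v): z=d[v,u]; return c["R"].T@(np.array([(u-c["cx"])/c["fx"]*z,(v-c["cy"])/c["fy"]*z,z])-c["t"])
o=arm.get_obs()["tcp_pos"]; print("tcp",o,"tip proj",proj(o-[0,0,25]),"tcp proj",proj(o))
print("ptr end proj",proj(np.array([508.9,-3,132])),proj(np.array([511,-36.5,132])))
for v in range(262,300,3): print(v,[tuple(back(u,v).round().astype(int)) for u in range(282,304,4)])
E
```

```text
tcp [501.36167555  -6.8029133  139.71748518] tip proj (np.float64(290.8038894881794), np.float64(291.3973155892551), np.float64(681.6281618099019)) tcp proj (np.float64(289.76047852217823), np.float64(280.4420448721798), np.float64(664.1533778332355))
ptr end proj (np.float64(294.26962145304253), np.float64(280.56983971511147), np.float64(673.9119431440486)) (np.float64(302.87245089259085), np.float64(297.34174265451117), np.float64(651.8327932596504))
262 [(np.int64(491), np.int64(-19), np.int64(195)), (np.int64(496), np.int64(-19), np.int64(194)), (np.int64(502), np.int64(-16), np.int64(189)), (np.int64(505), np.int64(-25), np.int64(197)), (np.int64(511), np.int64(-25), np.int64(194)), (np.int64(538), np.int64(54), np.int64(102))]
265 [(np.int64(491), np.int64(-13), np.int64(183)), (np.int64(496), np.int64(-18), np.int64(186)), (np.int64(501), np.int64(-19), np.int64(186)), (np.int64(507), np.int64(-17), np.int64(182)), (np.int64(511), np.int64(-21), np.int64(184)), (np.int64(537), np.int64(50), np.int64(100))]
268 [(np.int64(491), np.int64(-11), np.int64(175)), (np.int64(495), np.
[... 2345 characters left out ...]
64(504), np.int64(-14), np.int64(121)), (np.int64(507), np.int64(-26), np.int64(133)), (np.int64(512), np.int64(-28), np.int64(134))]
295 [(np.int64(489), np.int64(2), np.int64(101)), (np.int64(495), np.int64(1), np.int64(99)), (np.int64(500), np.int64(-7), np.int64(108)), (np.int64(504), np.int64(-13), np.int64(112)), (np.int64(506), np.int64(-28), np.int64(130)), (np.int64(511), np.int64(-33), np.int64(133))]
298 [(np.int64(488), np.int64(-2), np.int64(100)), (np.int64(492), np.int64(-12), np.int64(109)), (np.int64(498), np.int64(-13), np.int64(108)), (np.int64(503), np.int64(-15), np.int64(107)), (np.int64(506), np.int64(-30), np.int64(125)), (np.int64(509), np.int64(-37), np.int64(132))]
```

The depth data explains the missing contact. The fingertips end at about z = 153, some 13 mm above the reported TCP rather than 25 mm below it. They have been passing over the bar, whose top is at 132. I'll back off, go lower in stages and measure the real tip height again.

```bash
python3 -m creep '[[0,0,0.1,-0.5,-0.1,0,0],[0,0,0.2,-1,-0.3,0,0],[0,0,0.3,-1.5,-0.5,0,0],[0,0,0.4,-2,-0.7,0,0],[0,0,0.45,-2.2,-0.7,0,0],[0,0,0.45,-2.2,-0.7,-0.5,0],[0,0,0.45,-2.2,-0.7,-1.1,0],[0,0,0.45,-2.2,-0.7,-1.7,0],[0,0,0.45,-2.2,-0.7,-2.2,0],[0,0,0.45,-2.2,-0.7,-2.2,0]]'
python3 - <<'E'
from h import *
p,d=arm.grab_frame("side"); c=arm.camera_info("side"); o=arm.get_obs(); print(o["tcp_pos"],o["contact_force"])
v,u=np.mgrid[250:320,250:310]; z=d[v,u]
X=np.stack([(u-c["cx"])/c["fx"]*z,(v-c["cy"])/c["fy"]*z,z],-1).reshape(-1,3)-c["t"]; X=X@c["R"]
m=(np.hypot(*(X[:,:2]-o["tcp_pos"][:2]).T)<22)&(X[:,2]>112)&(X[:,0]<503.5); F=X[m]
for lo in range(112,170,4):
    b=F[(F[:,2]>=lo)&(F[:,2]<lo+4)]
    if len(b): print(lo,len(b),b[:,0].min().round(),b[:,0].max().round(),b[:,1].min().round(),b[:,1].max().round())
w=arm.grab_frame("wrist")[0][180:400,200:480]
cv2.imwrite("pics/w5.png",np.hstack([cv2.resize(p[200:400,220:440],(396,360)),cv2.resize(w,(400,360))])[:,:,::-1])
dial(np.array([511,-36.5]))
E
```

```text
time_s: 5.75
tcp_pos: [478.9, -13.7, 116.2]
eef_rot: [0.682, 0.731, -0.001, -0.001]
contact_force: [-0.5, 0.3, -0.7]
grip_width: -0.2
finger_force: 0.0
[479.09173818 -13.71283752 116.89447872] [0.62142258 0.03047253 1.02747531]
124 1 475.0 475.0 -20.0 -20.0
128 3 474.0 482.0 -27.0 -22.0
132 21 470.0 492.0 -28.0 -22.0
136 29 469.0 492.0 -28.0 -21.0
140 40 467.0 494.0 -28.0 -11.0
144 37 467.0 495.0 -28.0 -12.0
148 37 467.0 493.0 -28.0 -14.0
152 40 466.0 494.0 -27.0 -11.0
156 41 467.0 494.0 -28.0 -16.0
160 29 468.0 494.0 -28.0 -20.0
164 35 466.0 487.0 -27.0 -11.0
168 31 465.0 499.0 -30.0 -11.0
n 390 mean [509.45887592 -17.0160966 ] deg 93.955246 ends [510.74856993 -35.66895613] [508.53369977  -3.63526324] btn [620.57817224 -27.81815915]
```

View pics/w5.png

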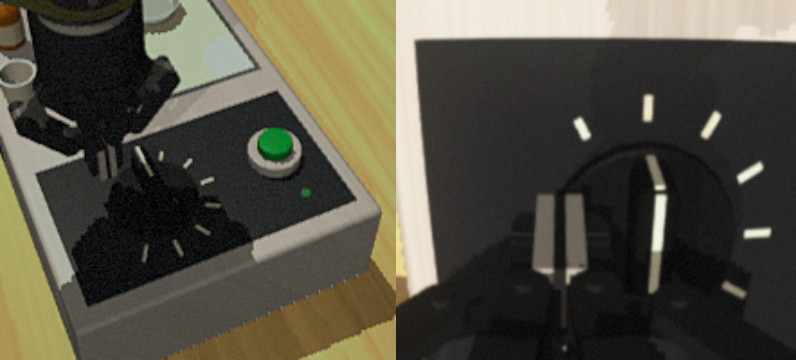

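The left half shows the fingertips at crop (105,175), beside and level with the bar top. The tip is at z ≈ 131 for TCP 116.5, so it stands about 14.5 mm above the TCP. I'll go down another 16 mm and then push.

```bash
python3 -m creep '[[0,0,0,0,0,-0.4,0],[0,0,0,0,0,-0.8,0],[0,0,0,0,0,-1.2,0],[0,0,0,0,0,-1.6,0],[0,0,0,0,0,-1.6,0],[0,0,0,0.3,0,-1.6,0],[0,0,0,0.5,0,-1.6,0],[0,0,0,0.7,0,-1.6,0],[0,0,0,0.85,0,-1.6,0],[0,0,0,0.97,0,-1.6,0]]'
python3 -c "
from h import *
dial(np.array([511,-36.5]))"
python3 plan.py 489.1 -13.8 0 4 8 12 16 20 24
```

```text
time_s: 6.73
tcp_pos: [489.3, -13.8, 101.8]
eef_rot: [0.682, 0.731, 0.0, 0.0]
contact_force: [-2.2, 1.0, 1.0]
grip_width: -0.2
finger_force: 1.2
n 326 mean [509.40963456 -13.09456147] deg 94.01131 ends [510.24206787 -24.96524936] [508.74442607  -3.6085375 ] btn [620.65139073 -27.86542288]
4.0 rz -0.07 cm [0.19 0.13]
8.0 rz -0.14 cm [0.36 0.26]
12.0 rz -0.21 cm [0.54 0.38]
16.0 rz -0.28 cm [0.73 0.49]
20.0 rz -0.35 cm [0.93 0.59]
24.0 rz -0.42 cm [1.13 0.67]
```

Contact is where the model predicted it (about 2 N). Now the first click.

```bash
python3 -m creep '[[0,0,-0.035,0.1,0.06,0,0],[0,0,-0.07,0.19,0.13,0,0],[0,0,-0.105,0.27,0.2,0,0],[0,0,-0.14,0.36,0.26,0,0],[0,0,-0.175,0.45,0.32,0,0],[0,0,-0.21,0.54,0.38,0,0],[0,0,-0.245,0.63,0.43,0,0],[0,0,-0.28,0.73,0.49,0,0],[0,0,-0.3,0.78,0.52,0,0],[0,0,-0.3,0.78,0.52,0,0]]'
python3 -c "
from h import *
dial(np.array([511,-36.5]))"
python3 plan.py 496.9 -8.6 17 20 22 26 30 34 38 42 46 48 50 
```

```text
time_s: 7.62
tcp_pos: [496.9, -8.5, 101.7]
eef_rot: [0.784, 0.621, 0.0, 0.0]
contact_force: [-0.4, 0.1, 0.8]
grip_width: -0.3
finger_force: 0.0
n 318 mean [518.65365847 -14.35418859] deg 70.473145 ends [514.570787   -25.86671174] [521.76743674  -5.5742295 ] btn [620.47190154 -27.73940587]
20.0 rz -0.05 cm [0.15 0.07]
22.0 rz -0.09 cm [0.25 0.11]
26.0 rz -0.16 cm [0.45 0.18]
30.0 rz -0.23 cm [0.66 0.24]
34.0 rz -0.3 cm [0.88 0.29]
38.0 rz -0.37 cm [1.09 0.32]
42.0 rz -0.44 cm [1.31 0.33]
46.0 rz -0.51 cm [1.53 0.33]
48.0 rz -0.54 cm [1.64 0.33]
50.0 rz -0.58 cm [1.75 0.32]
```

It snapped on (70°, still settling to 64°). Second click, to 48°.

```bash
python3 -m creep '[[0,0,-0.09,0.25,0.11,0,0],[0,0,-0.16,0.45,0.18,0,0],[0,0,-0.23,0.66,0.24,0,0],[0,0,-0.27,0.77,0.26,0,0],[0,0,-0.31,0.88,0.29,0,0],[0,0,-0.37,1.09,0.32,0,0],[0,0,-0.44,1.31,0.33,0,0],[0,0,-0.48,1.42,0.33,0,0],[0,0,-0.51,1.53,0.33,0,0],[0,0,-0.53,1.6,0.33,0,0]]'
python3 -c "
from h import *
dial(np.array([511,-36.5]))"
python3 plan.py 512.9 -5.3 47 50 55 60 65 70 74 77 80 
```

```text
time_s: 8.5
tcp_pos: [512.8, -5.3, 101.6]
eef_rot: [0.919, 0.394, -0.0, -0.0]
contact_force: [-0.5, 0.4, 0.3]
grip_width: 0.2
finger_force: 0.2
n 275 mean [527.77881477 -21.36878348] deg 40.662266 ends [519.01714638 -28.89497307] [534.9454924  -15.21267574] btn [620.02828282 -27.38608217]
50.0 rz -0.05 cm [ 0.15 -0.01]
55.0 rz -0.14 cm [ 0.42 -0.06]
60.0 rz -0.23 cm [ 0.68 -0.12]
65.0 rz -0.31 cm [ 0.94 -0.21]
70.0 rz -0.4 cm [ 1.19 -0.32]
74.0 rz -0.47 cm [ 1.38 -0.42]
77.0 rz -0.52 cm [ 1.52 -0.51]
80.0 rz -0.58 cm [ 1.65 -0.6 ]
```

Two clicks done (40.7°, settling to 34°). Third, to 77°.

```bash
python3 -m creep '[[0,0,-0.05,0.15,-0.01,0,0],[0,0,-0.14,0.42,-0.06,0,0],[0,0,-0.23,0.68,-0.12,0,0],[0,0,-0.27,0.81,-0.16,0,0],[0,0,-0.31,0.94,-0.21,0,0],[0,0,-0.36,1.07,-0.26,0,0],[0,0,-0.4,1.19,-0.32,0,0],[0,0,-0.44,1.29,-0.37,0,0],[0,0,-0.47,1.38,-0.42,0,0],[0,0,-0.52,1.52,-0.51,0,0]]'
python3 -c "
from h import *
dial(np.array([511,-36.5]))"
python3 plan.py 528.1 -10.4 77 80 85 90 95 100 104 107 110 
```

```text
time_s: 9.38
tcp_pos: [527.9, -10.4, 101.6]
eef_rot: [0.989, 0.145, -0.0, -0.0]
contact_force: [-0.7, 0.9, 0.4]
grip_width: 0.0
finger_force: 0.5
n 228 mean [532.06677382 -32.64030656] deg 9.690925 ends [521.9662584  -34.36517266] [541.33040341 -31.05835554] btn [620.00948663 -27.31055989]
80.0 rz -0.05 cm [ 0.13 -0.09]
85.0 rz -0.14 cm [ 0.35 -0.26]
90.0 rz -0.23 cm [ 0.54 -0.45]
95.0 rz -0.31 cm [ 0.72 -0.65]
100.0 rz -0.4 cm [ 0.89 -0.87]
104.0 rz -0.47 cm [ 1.   -1.06]
107.0 rz -0.52 cm [ 1.08 -1.2 ]
110.0 rz -0.58 cm [ 1.15 -1.35]
```

Three clicks. Fourth, to 107°.

```bash
python3 -m creep '[[0,0,-0.05,0.13,-0.09,0,0],[0,0,-0.14,0.35,-0.26,0,0],[0,0,-0.23,0.54,-0.45,0,0],[0,0,-0.27,0.63,-0.55,0,0],[0,0,-0.31,0.72,-0.65,0,0],[0,0,-0.36,0.81,-0.76,0,0],[0,0,-0.4,0.89,-0.87,0,0],[0,0,-0.44,0.95,-0.97,0,0],[0,0,-0.47,1,-1.06,0,0],[0,0,-0.52,1.08,-1.2,0,0]]'
python3 -c "
from h import *
import time
for i in range(3): dial(np.array([511,-36.5]))
print(arm.get_obs()['joints'])"
```

```text
time_s: 10.27
tcp_pos: [538.8, -22.3, 101.7]
eef_rot: [0.994, -0.114, -0.0, -0.0]
contact_force: [-0.7, 0.6, 0.2]
grip_width: -0.1
finger_force: 0.4
n 240 mean [530.24822133 -43.80453202] deg -19.940342 ends [521.48774385 -40.62630495] [539.58647387 -47.19237098] btn [620.18783763 -27.93490524]
n 240 mean [530.03423752 -44.26726996] deg -21.713398 ends [521.49554481 -40.86699847] [539.30048029 -47.95726585] btn [620.18645693 -27.94155102]
n 243 mean [529.71239477 -44.74662065] deg -23.140663 ends [521.07478557 -41.05512064] [538.89933092 -48.67288937] btn [620.19170865 -27.91412594]
[-1.09552137e-01  4.02736228e-01  1.67326262e+00 -8.48647834e-05
  1.06544346e+00  1.68808488e+00]
```

The dial settled at the fourth stop (about −26°). Now I back off, lift, and move over the button.

```bash
python3 -m creep '[[0,0,0,0.3,0.5,0,0],[0,0,0,0.5,1,0,0],[0,0,0,0.5,1,1.5,0],[0,0,0,0.5,1,3,0],[0,0,0,0.5,1,4,0],[0,0,0,2,0.6,5,0],[0,0,0,4,0,5,0],[0,0,0,6,-0.3,5,0],[0,0,0,8,-0.6,5,0],[0,0,0,8.15,-0.6,5,0]]'
python3 - <<'E'
from h import *
dial(np.array([511,-36.5]),'pics/w6.png')
p,d=arm.grab_frame("side"); c=arm.camera_info("side"); o=arm.get_obs(); print(o["tcp_pos"],o["contact_force"])
v,u=np.mgrid[225:320,320:410]; z=d[v,u]
X=np.stack([(u-c["cx"])/c["fx"]*z,(v-c["cy"])/c["fy"]*z,z],-1).reshape(-1,3)-c["t"]; X=X@c["R"]
r=np.hypot(*(X[:,:2]-[620.6,-28.7]).T)
for a in range(0,28,2):
    b=X[(r>=a)&(r<a+2)&(X[:,2]<130)]
    if len(b): print(a,len(b),np.percentile(b[:,2],[10,50,90]).round(1))
F=X[(X[:,2]>130)&(X[:,2]<210)&(r<45)]
for lo in range(130,200,5):
    b=F[(F[:,2]>=lo)&(F[:,2]<lo+5)]
    if len(b): print(lo,len(b),b[:,0].min().round(),b[:,0].max().round(),b[:,1].min().round(),b[:,1].max().round())
E
```

```text
time_s: 11.25
tcp_pos: [622.4, -28.5, 151.3]
eef_rot: [0.993, -0.114, 0.0, -0.0]
contact_force: [-0.9, -0.4, -0.4]
grip_width: -0.2
finger_force: 0.0Traceback (most recent call last):
  File "<stdin>", line 2, in <module>
  File "h.py", line 19, in dial
    k=max((i for i in range(1,n) if S[i,4]<2500 and np.hypot(*(wz(c,M[i],132)-C))<27),key=lambda i:S[i,4])
ValueError: max() iterable argument is empty
```

```bash
python3 - <<'E'
from h import *
p,d=arm.grab_frame("side"); c=arm.camera_info("side"); o=arm.get_obs(); print(o["tcp_pos"],o["contact_force"])
v,u=np.mgrid[225:320,320:410]; z=d[v,u]
X=np.stack([(u-c["cx"])/c["fx"]*z,(v-c["cy"])/c["fy"]*z,z],-1).reshape(-1,3)-c["t"]; X=X@c["R"]
r=np.hypot(*(X[:,:2]-[620.6,-28.7]).T)
for a in range(0,28,2):
    b=X[(r>=a)&(r<a+2)&(X[:,2]<130)]
    if len(b): print(a,len(b),np.percentile(b[:,2],[10,50,90]).round(1))
F=X[(X[:,2]>130)&(X[:,2]<210)&(r<45)]
for lo in range(130,200,5):
    b=F[(F[:,2]>=lo)&(F[:,2]<lo+5)]
    if len(b): print(lo,len(b),b[:,0].min().round(),b[:,0].max().round(),b[:,1].min().round(),b[:,1].max().round())
w=arm.grab_frame("wrist")[0][140:440,100:540]
cv2.imwrite("pics/w6.png",np.hstack([cv2.resize(p[200:400,220:440],(396,360)),cv2.resize(w,(400,360))])[:,:,::-1])
E
```

```text
[620.33282957 -28.07875628 151.05028644] [ 0.2795707  -0.03206497 -0.13563096]
0 5 [121.9 122.6 123.1]
2 13 [120.1 122.2 122.9]
4 24 [120.4 121.8 122.8]
6 31 [120.3 122.  123.1]
8 39 [120.7 122.  123.4]
10 45 [120.  121.7 122.8]
12 78 [112.3 120.1 122.3]
14 91 [111.1 116.3 122.3]
16 58 [111.  112.3 117.8]
18 59 [110.7 112.2 113.2]
20 137 [100.8 109.7 112.7]
22 127 [100.1 105.8 112.1]
24 89 [ 99.4 101.  109.2]
26 76 [ 99.3 100.5 101.6]
160 5 615.0 630.0 -39.0 -36.0
165 17 611.0 633.0 -42.0 -23.0
170 29 611.0 632.0 -45.0 -22.0
175 40 610.0 632.0 -46.0 -26.0
180 43 610.0 631.0 -45.0 -25.0
185 39 611.0 626.0 -46.0 -24.0
190 28 611.0 626.0 -46.0 -22.0
195 4 611.0 614.0 -35.0 -22.0
```

View pics/w6.png

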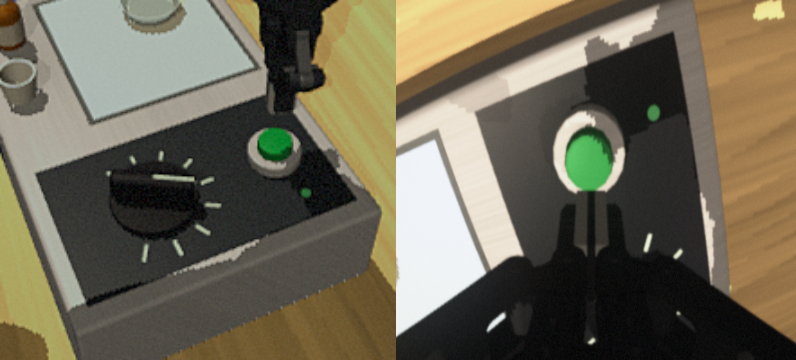

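The left half (side view) shows the dial turned onto its new stop and the fingertip above the green button (crop 275,145). The depth gives the button top at about 121 mm and the bezel at 112 mm. I'll press in stages.

```bash
python3 -m creep '[[0,0,0,0,0,-1,0],[0,0,0,0,0,-2,0],[0,0,0,0,0,-3,0],[0,0,0,0,0,-3.6,0],[0,0,0,0,0,-4,0],[0,0,0,0,0,-4.2,0],[0,0,0,0,0,-4.4,0],[0,0,0,0,0,-4.6,0],[0,0,0,0,0,-4.7,0],[0,0,0,0,0,-4.7,0]]'
```

```text
time_s: 12.23
tcp_pos: [620.5, -28.4, 105.0]
eef_rot: [0.993, -0.114, 0.0, -0.0]
contact_force: [-1.4, -0.3, 3.5]
grip_width: -0.3
finger_force: 2.0
```

```bash
python3 -m creep '[[0,0,0,0,0,-0.05,0],[0,0,0,0,0,-0.1,0],[0,0,0,0,0,-0.15,0],[0,0,0,0,0,-0.2,0],[0,0,0,0,0,-0.25,0],[0,0,0,0,0,-0.3,0],[0,0,0,0,0,-0.3,0],[0,0,0,0,0,-0.3,0],[0,0,0,0,0,-0.3,0],[0,0,0,0,0,-0.3,0]]'
```

```text
time_s: 13.07
tcp_pos: [620.6, -28.4, 103.3]
eef_rot: [0.993, -0.114, 0.001, 0.0]
contact_force: [-8.4, -0.1, 17.4]
grip_width: 0.1
finger_force: 8.5
```

The force jumped to 17 N with the tool stopped, well beyond the 5 N spring, so the button is at its stop. Lifting clear.

```bash
python3 -m creep '[[0,0,0,0,0,0.3,0],[0,0,0,0,0,1,0],[0,0,0,0,0,2,0],[0,0,0,0,0,4,0],[0,0,0,0,0,6,0],[0,0,0,0,0,8,0],[0,0,0,-2,0,10,0],[0,0,0,-5,0,11,0],[0,0,0,-8,0,11,0],[0,0,0,-11,0,11,0]]'
python3 - <<'E'
from h import *
dial(np.array([511,-36.5]))
p,d=arm.grab_frame("side"); c=arm.camera_info("side"); o=arm.get_obs(); print(o["tcp_pos"],o["contact_force"])
v,u=np.mgrid[225:320,320:410]; z=d[v,u]
X=np.stack([(u-c["cx"])/c["fx"]*z,(v-c["cy"])/c["fy"]*z,z],-1).reshape(-1,3)-c["t"]; X=X@c["R"]
r=np.hypot(*(X[:,:2]-[620.6,-28.7]).T); print("button top",np.median(X[(r<10)&(X[:,2]<130),2]))
w=arm.grab_frame("wrist")[0]
cv2.imwrite("pics/w7.png",np.hstack([cv2.resize(p[160:400,200:440],(400,400)),cv2.resize(w,(400,400))])[:,:,::-1])
E
```

```text
time_s: 13.9
tcp_pos: [509.2, -28.4, 212.6]
eef_rot: [0.993, -0.114, 0.001, 0.0]
contact_force: [0.6, 0.3, 0.4]
grip_width: -0.2
finger_force: 0.0
n 271 mean [524.21894654 -42.60655446] deg -25.846443 ends [510.08180354 -35.75824981] [538.94408619 -49.73969604] btn [619.9444591  -28.05755778]
[507.56846539 -28.25056922 212.48219044] [0.50753085 0.05336337 0.20949624]
button top 122.06726233831057
```

View pics/w7.png

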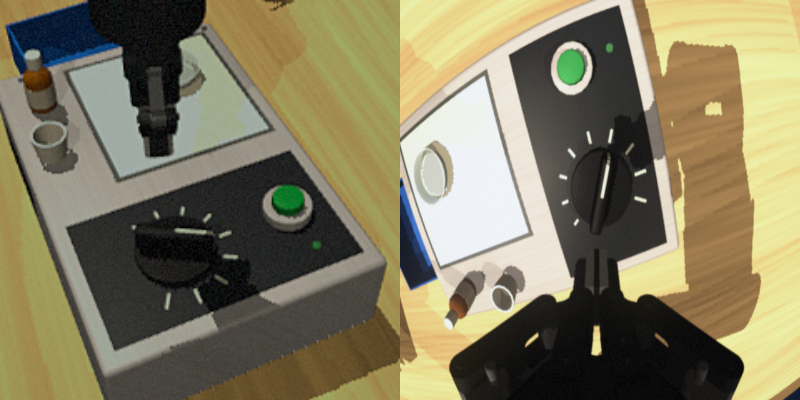

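The picture shows the pointer at −25.8°, exactly 120° from its 94.2° start. The button is back up with its top at 122, and dish, cup, bottle and tray are undisturbed.

```bash
python3 -c "
from rig import arm
print(arm.job_done())"
```

```text
the job is handed in; nothing more can be done
None
```

I pushed the dial four clicks clockwise (measured 120°), pressed the start button to its stop and let it come back up, left the dish, cup, bottle and tray where they were, and handed the job in at about 14 s; no verdict was returned.

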